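# Open the label printer's bay and hold back its tensioner

### The job

The label printer needs threading: lift the upright front panel out of its guides and lean it on the desk against the low drawer box, standing the same way up on its lower edge with its upper part tipped against the box, and let go of it. Then push the printer's sprung tensioner arm back with the fingertips, well past its ratchet click, and finish while holding it there, because the click does not lock and the arm springs back if released. Leave the other things on the desk where they are.

Things in the scene. Friction and masses are not known exactly. Their poses are not given: they have to be found in the camera images.
- printer: Label printer with an open media bay, fixed: a grey deck 220 (x) by 280 (y) mm, 35 mm high. Origin: centre of its underside; x points from front to back, z up. A white housing fills its -y end (x -65 to 105, y -137 to -42 mm, top 115 mm above the desk). In the bay at its +y end lies a paper roll (x 38 to 106, y 15 to 75 mm, top 105 mm above the desk).
- slot (a point): Middle of the line on the deck where the panel stands, printer x = -95, y = 50 mm, 35 mm above the desk. At y 80 mm either side of it, U-shaped guides 26 mm high hold the panel's side edges; their slots are 13 mm wide for the 10 mm panel.
- panel: White lift-out front panel: a flat slab 10 mm thick (its x), 160 mm wide (its y), 150 mm tall (its z), 0.16 to 0.30 kg, both faces alike. Origin: centre of its lower edge face, z towards its upper edge. It starts upright in the guides with its lower edge on the deck, 35 mm above the desk, and comes out straight up (by over 30 mm).
- drawer_box: Low grey drawer box, fixed: 100 (x) by 200 (y) by 85 mm high, plain upright faces. Origin: centre of its underside; its drawer fronts face its -x, towards the robot. The panel leans against it.
- tensioner (a joint): Angle in rad of the sprung tensioner arm, which swings level about point pivot. 0 is at rest; it grows (anticlockwise from above) as its tab is pushed to the printer's back. The ratchet tooth meets the pawl near 0.22, and is past with a click at about 0.57; well past is over 0.6; end stop 0.85. At the tab the spring takes 6 N at rest, 14 N at the stop, the ratchet 2 to 3 N more. It springs back when let go.
- tab_face (a point): Centre of the pushing face of the tensioner's tab: a black upright plate 34 mm wide, 8 mm thick, from 50 to 110 mm above the desk, 100 mm from the pivot at the arm's free end. The point is 90 mm above the desk. Its x axis points into the plate (the way to push, turning with the arm), its -y along the arm away from the pivot.
- pivot (a point): Point on the upright pivot axis of the tensioner, printer x = -12, y = 110 mm, 90 mm above the desk (the metal ends 61 mm above the desk). The arm is a steel bar 115 mm long; at rest it points 0.6 rad forward of the printer's -y direction. A rubber idler roller (9 mm radius, top 90 mm above the desk) stands on the bar 50 mm from the pivot.
- pawl (a joint): Travel in m of the small brass sprung pawl slider behind the pivot: 0 at rest, moves back about 2 mm while the ratchet tooth passes and snaps back to 0 at the click.
- mouse: Black computer mouse, 100 by 56 by 32 mm, between or near the task's things; leave in place. Origin: centre of its underside.
- spare_roll: Spare white label roll standing on end, 60 mm across, 50 mm high; leave in place. Origin: centre of its underside.
- stapler: Grey stapler, 110 by 30 by 40 mm, lying near the robot; leave in place. Origin: centre of its underside.
- pump_bottle: Clear pump bottle, 60 mm across, 172 mm high, at the far side of the desk; leave in place. Origin: centre of its underside.
- mug: White mug, 76 mm across, 90 mm high, out at one side; leave in place. Origin: centre of its underside.
- pen_pot: Dark metal pen pot, 72 mm across, 95 mm high, out at one side; leave in place. Origin: centre of its underside.

How it is judged:
On the way, in this order (a step that is already met when the one before it is completed fails the run):
1. the panel stands on the desk leaning against the drawer box, released and at rest (contact force between panel and drawer_box above 0.05 N and angle between panel's own z axis and vertical between 0.1 and 0.7 rad and height (world z) of panel below 0.015 m and contact force between panel and the fingers below 0.05 N and contact force between panel and printer below 0.05 N and linear speed of panel below 0.03 m/s), for 0.3 s.
2. the tensioner arm is pushed past its click (value of joint tensioner above 0.58 rad), for 0.1 s.
At the end, for the whole second after the job is handed in: The fingers press the tensioner arm with more than 2 N and hold it past 0.6 rad; the panel is at rest, its lower edge on the desk (origin below 15 mm), its upright axis 0.1 to 0.7 rad from vertical, touching the drawer box and neither the fingers nor the printer (all of step 1 and value of joint tensioner above 0.6 rad and contact force between the fingers and tensioner above 2 N); the arm keeps its last pose, push and grip.
It fails at once if a bystander on the desk was moved by more than 30 mm or tipped by more than 0.4 rad (distance of any of mouse, spare_roll, stapler, pump_bottle, mug, pen_pot from where it was at the start of the episode above 0.03 m or angle between any of mouse, spare_roll, stapler, pump_bottle, mug, pen_pot's own z axis and vertical above 0.4 rad).
It also fails if it takes over 54 s, if anything falls off the work surface, if the arm or the gripper's body presses on something with over 40 N, if the wrist force passes 120 N, or if a joint passes its speed limit or range.

### The arm

A 7-joint arm with a two-finger parallel gripper is mounted at the origin on the work surface. World frame = base frame: x ahead of the robot, y to its left, z up, the work surface at z = 0. Lengths are in m, angles in rad, forces in N, time in s.
With the tool pointing down it reaches from about 0.4 to 0.85 m from the base axis. Payload 4.5 kg.
Tool frame: the origin (TCP) lies midway between the tips of the shut fingers; the grasp point (between the pads) lies 19 mm behind it; z points along the fingers, y is the direction in which the jaws open and shut (so a half turn about z gives the same grasp; the last joint's range is limited). The gripper opens to 88 mm and grips with 3 to 60 N. Pads are 18 mm wide; open, the fingers measure 123 mm over their backs; the gripper's body (75 mm by 187 mm) begins 45 mm behind the grasp point.
Start: joints at [-1.194, 0.689, -0.195, 1.565, 0.157, 0.902, -0.215], TCP at [0.21, 0.589, 0.239] pointing down, gripper open.
Joint ranges: [-3.01, 3.01], [-0.46, 2.08], [-1.47, 1.51], [0.13, 2.56], [-1, 4.14], [0.04, 2.09], [-2.66, 2.66]. Speed limits (rad/s): [2.57, 2.57, 3.14, 3.14, 3.14, 3.14, 3.14].

### API

Orientations are given as a unit quaternion [x, y, z, w].
In Python, from plant import get_state, snapshot, finish_job, regions_of gives the robot as it stands.
- The arm moves only by the tool send_rows, never from a script. Its argument "series" is a list of rows, each an object of numbers: "grip": the opening, from 0 (shut) to 1 (fully open); "dx", "dy", "dz": the shift along the tool's x, y, z in mm; "turn": the turn about the tool's z in rad. A call has 1 to 20 rows; each row shifts and turns the commanded pose from where the row before left it, along the tool's axes as they then stand; what a row does not reach is not made up. A row lasts 1/10 s, in which the tool goes at most 50 mm and 8.59 degrees, less where a joint would pass 70% of its speed; a pose out of reach is approached as far as the arm can. A call is refused whole if a number of a shift passes 50 or a number of a turn 0.15, either way. A call with a gripper value outside its range is refused whole. The fingers move at their own pace and stop on an object; "force" is the grip in N (left out, the last holds). Time passes only in rows, so rows that do not move let the fingers close. It gives the time, the measured TCP pose, the force and the opening at its end, in the units of the state.
- get_state(): the state, without advancing time (a new reading comes with each control period).
- snapshot(name): name is "scene" or "top" or "wrist"; returns a dict with "img" (400x640x3 uint8, red, green, blue), "depth" (400x640 float32, m along the optical axis (not along the pixel's ray), 0 where there is no reading), "fov_y" (degrees; the focal length in pixels is half the picture's height over the tangent of half this angle, whatever the lens; pixels are square), "cx", "cy" (the principal point, pixels), "R" (3x3) and "t" (3): a world point X has camera coordinates R X + t. Camera axes: x right, y down, z forward; pixel columns grow to the right and rows downward; lengths in m; the calibration is good to about 2 mm. A picture is of the moment at which its call begins.
- finish_job(): hands the job in, once; it reports no verdict.
Trained networks look in a picture, given as the dict that the camera call returned (one of the last four; its "shot" number tells which), for a name from the list of things; names that differ only in an ending like _2 or _b are one class to them, and where a whole thing is asked for, a point or a joint stands for the part that bears it (a point fixed in the world has none). Each returns a list of dicts, best first, with "score" (0 to 1); they miss things now and then, are a little off and sometimes report something else, mostly with a low value. They report only what shows in the picture. A call takes as long as a camera call.
- regions_of(picture, target): "pixels" (400x640 bool, what is visible of it) and "extent" ([left, top, right, bottom] in pixels, round what is visible of it).
The state is a dict: "clock": time; "q": joint angles; "qd": joint speeds; "joint_torque": joint torques, N m; "tool_pos": TCP position; "eef_rot": TCP orientation; "contact_force": force on the tool from outside, world axes, zero at the start; "moment": the same for the moment, N m; "opening": opening from 0.0 (shut) to 1.0 (fully open).
Only numpy, scipy, OpenCV 4.12 (cv2) and the standard library are available. Lean on these libraries where they do the work, as an engineer would, in place of code of your own. Each camera call takes 0.05 s, during which the arm holds its last target.

## Working session

There is one attempt and no reset: what is moved stays moved. The work goes in short steps, Python scripts to look and compute and a tool call to move; the robot and the scene stay as the last step left them, time stands still between calls to the robot, and variables do not carry over. Pictures are saved under pics/ and viewed, and the job is handed in when it is done.

Besides the shell and the picture viewer there is one more tool, called after ">>>" as name([rows], argument=value, ...), one row to a line, values as JSON. send_rows: Moves the arm, as the interface text tells. Its arguments: {"type":"object","properties":{"series":{"type":"array","items":{"type":"object","properties":{"grip":{"type":"number"},"dx":{"type":"number"},"dy":{"type":"number"},"dz":{"type":"number"},"turn":{"type":"number"}}}},"force":{"type":"number"}},"required":["series"]}

```bash
mkdir -p pics; ls
python3 - <<'E'
from plant import *
import cv2
s=get_state();print(s)
for n in ("scene","top","wrist"):
    p=snapshot(n);cv2.imwrite(f"pics/{n}0.png",p["img"][:,:,::-1])
    print(n,p["fov_y"],p["cx"],p["cy"],p["R"],p["t"])
E
```

```text
pics
{'clock': 0.0, 'q': array([-1.19423618,  0.68998616, -0.19450299,  1.56634456,  0.15729732,
        0.90251016, -0.21509423]), 'qd': array([ 0.00032474,  0.00021617, -0.00044512, -0.00057534, -0.00030646,
        0.00186448, -0.0004224 ]), 'joint_torque': array([-5.22423397e-05, -5.27546918e+01, -1.26714941e+00, -1.53422499e+01,
       -5.27144352e-02,  6.36097175e-03,  1.53884826e-04]), 'tool_pos': array([0.20989321, 0.58802355, 0.23790826]), 'eef_rot': array([ 1.70502834e-01,  9.85356748e-01, -9.24488693e-04, -8.83036361e-05]), 'contact_force': array([-0.28201549,  0.23941093,  0.83272339]), 'moment': array([ 0.06685184, -0.0457049 , -0.00251773]), 'opening': 0.9968810660151013}
scene 53.677823479974705 318.3310548965919 193.32381245210217 [[ 0.48322368  0.87542831 -0.01096174]
 [ 0.59036224 -0.33506601 -0.73430457]
 [-0.64650391  0.34836196 -0.67873164]] [-0.27900088 -0.27299022  1.71755289]
top 52.222122048846984 321.9183855645819 203.1600712355701 [[ 0.0513571  -0.99865519 -0.00708873]
 [-0.97491615 -0.04859453 -0.21720283]
 [ 0.21656626  0.01806583 -0.97610075]] [-0.02023105  0.58254933  1.41241246]
wrist 61.83430406862153 321.08506263224797 197.18562174799104 [[ 3.36567201e-01  9.41659445e-01 -9.37535675e-05]
 [ 8.92166352e-01 -3.18845561e-01  3.19963607e-01]
 [ 3.01266859e-01 -1.07772899e-01 -9.47429829e-01]] [-0.62486467 -0.04347032  0.39057555]
```

View pics/scene0.png

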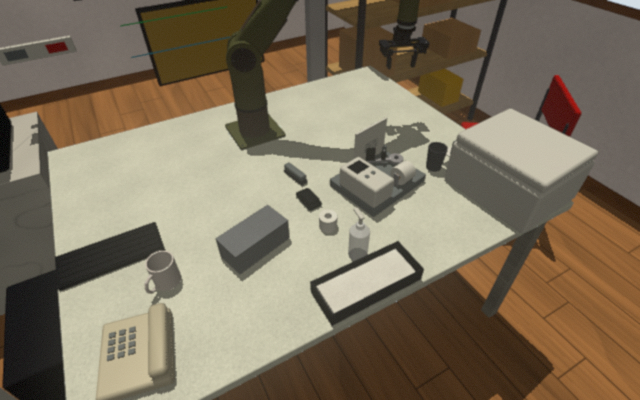

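View pics/top0.png

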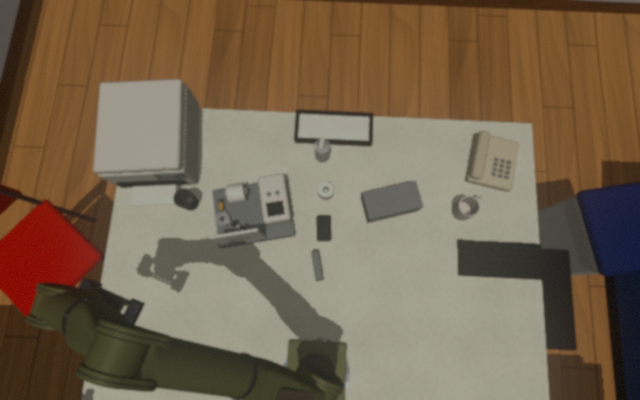

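Scene view: panel at about (370,138), printer (378,180), and drawer box (253,240). In the top view the printer is at (252,208), the box at (392,201), mouse and stapler between them nearer the robot. Now measuring.

```bash
cat > h.py <<'E'
import numpy as np,cv2
from plant import *
def cloud(p):
    h,w=p["depth"].shape; f=h/2/np.tan(np.radians(p["fov_y"])/2)
    v,u=np.mgrid[:h,:w]; d=p["depth"]
    C=np.stack([(u-p["cx"])/f*d,(v-p["cy"])/f*d,d],-1)
    return (C-np.array(p["t"]))@np.array(p["R"])   # R^T (C-t)
def proj(p,X):
    f=200/np.tan(np.radians(p["fov_y"])/2)
    c=np.atleast_2d(X)@np.array(p["R"]).T+p["t"]
    return np.c_[c[:,0]/c[:,2]*f+p["cx"],c[:,1]/c[:,2]*f+p["cy"]]
def rect(P):
    (c,s,a)=cv2.minAreaRect((P[:,:2]*1000).astype(np.float32)); return np.round(c,1),np.round(s,1),round(a,2)
E
python3 - <<'E'
from h import *
for n in ("top","scene","wrist"):
    p=snapshot(n);X=cloud(p)
    np.savez(f"{n}0.npz",X=X,**{k:p[k] for k in p})
    for t in ["printer","panel","drawer_box","tensioner","mouse","spare_roll","stapler","pump_bottle","mug","pen_pot"]:
        r=regions_of(p,t)
        for o in r[:2]:
            m=o["pixels"]&(p["depth"]>0)
            if o["score"]<.3 or m.sum()<5: continue
            Q=X[m]; print(n,t,round(o["score"],2),np.round(o["extent"]),m.sum(),"med",np.round(np.median(Q,0),3),"zr",np.round(np.percentile(Q[:,2],[2,98]),3),rect(Q) if m.sum()>8 else "")
E
```

```text
top printer 0.63 [214. 177. 293. 250.] 4347 med [0.547 0.25  0.042] zr [0.012 0.119] (array([557.1, 272.5]), array([252.6, 293.4]), 13.12)
top panel 0.89 [208. 230. 263. 244.] 479 med [0.438 0.29  0.146] zr [0.037 0.189] (array([450.3, 309. ]), array([ 44.4, 189.9]), 9.65)
top panel 0.31 [314. 217. 329. 243.] 351 med [0.497 0.003 0.028] zr [0.011 0.037] (array([498.9,   3.3]), array([94.1, 48.3]), 2.8)
top drawer_box 0.74 [357. 183. 420. 222.] 1780 med [ 0.597 -0.237  0.083] zr [0.015 0.09 ] (array([ 615.6, -250. ]), array([121.6, 226.6]), 16.63)
top tensioner 0.73 [212. 213. 246. 232.] 210 med [0.503 0.362 0.057] zr [0.05 0.11] (array([486.8, 338.8]), array([122.1,  51.2]), 52.65)
top mouse 0.74 [314. 216. 332. 245.] 390 med [0.498 0.001 0.027] zr [0.011 0.037] (array([500.5,   1.3]), array([97., 52.]), 3.09)
top spare_roll 0.78 [317. 180. 333. 199.] 221 med [ 0.634 -0.001  0.048] zr [0.004 0.054] (array([6.362e+02, 2.000e-01]), array([56.3, 57.5]), 48.78)
top spare_roll 0.53 [310. 249. 320. 280.] 244 med [0.358 0.018 0.038] zr [0.001 0.045] (array([362.6,  18.8]), array([109. ,  32
[... 2683 characters left out ...]
 55.82)
wrist printer 0.68 [163. 356. 278. 400.] 2910 med [0.435 0.373 0.034] zr [0.006 0.061] (array([451.8, 362.4]), array([156.2,  82.5]), 55.39)
wrist panel 0.86 [160. 378. 216. 400.] 659 med [0.428 0.337 0.058] zr [0.038 0.08 ] (array([430.9, 322.7]), array([10.4, 95.5]), 6.95)
wrist mouse 0.44 [167. 358. 275. 400.] 2893 med [0.435 0.373 0.034] zr [0.005 0.061] (array([451.8, 363.1]), array([156.3,  81.3]), 54.61)
wrist stapler 0.63 [334. 387. 368. 394.] 287 med [0.548 0.514 0.01 ] zr [0.002 0.02 ] (array([552.7, 511.6]), array([49.3, 16.1]), 74.23)
wrist pen_pot 0.81 [333. 386. 364. 396.] 287 med [0.548 0.513 0.01 ] zr [0.001 0.107] (array([376.8, 549.3]), array([ 48.1, 377.7]), 77.54)
```

View pics/wrist0.png

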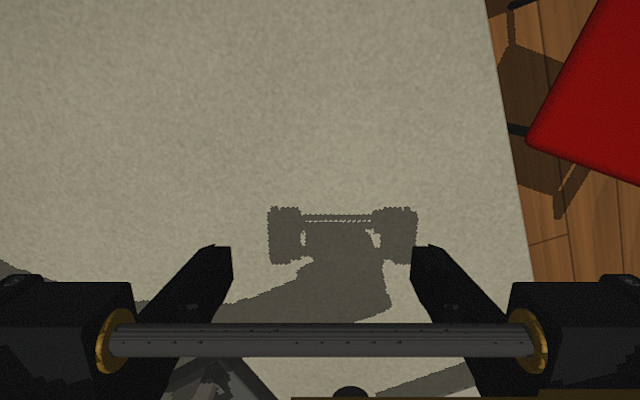

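```bash
python3 - <<'E'
from h import *
for n in ("top","scene"):
    D=np.load(n+"0.npz");X=D["X"];I=D["img"].astype(int);ok=D["depth"]>0
    def sel(x0,x1,y0,y1,z0,z1):
        return X[ok&(X[...,0]>x0)&(X[...,0]<x1)&(X[...,1]>y0)&(X[...,1]<y1)&(X[...,2]>z0)&(X[...,2]<z1)]
    for nm,b in dict(house=(.45,.75,.1,.25,.11,.12),deck=(.38,.75,.05,.5,.031,.039),roll=(.5,.75,.25,.4,.098,.112),paneltop=(.3,.5,.15,.45,.176,.195),panel=(.3,.52,.15,.45,.09,.195),box=(.45,.8,-.4,-.1,.08,.09),tab=(.4,.6,.25,.42,.095,.12)).items():
        Q=sel(*b)
        if len(Q)>5:
            A=np.c_[Q[:,:2],]; print(n,nm,len(Q),np.round(Q.mean(0),3),rect(Q))
    # panel face fit
    Q=sel(.3,.52,.15,.45,.09,.195)
E
python3 - <<'E'
import cv2
for n,b in (("top",(150,300,160,270)),("scene",(300,440,100,230))):
    i=cv2.imread(f"pics/{n}0.png")[b[2]:b[3],b[0]:b[1]]
    cv2.imwrite(f"pics/{n}0c.png",cv2.resize(i,None,fx=4.5,fy=4.5,interpolation=cv2.INTER_CUBIC))
E
```

```text
top house 1067 [0.58  0.18  0.115] (array([562.6, 178.7]), array([209.8, 106.2]), 7.33)
top deck 1617 [0.532 0.282 0.035] (array([602.3, 321.2]), array([360.9, 364.8]), 12.62)
top roll 168 [0.603 0.324 0.103] (array([603.4, 323.6]), array([43. , 62.3]), 8.79)
top paneltop 164 [0.44  0.292 0.184] (array([440.4, 291.6]), array([ 11.5, 158.3]), 12.54)
top panel 553 [0.458 0.263 0.142] (array([475.7, 261. ]), array([ 68.4, 233.1]), 12.23)
top box 1330 [ 0.603 -0.24   0.084] (array([ 603.4, -240.6]), array([101.1, 200.1]), 16.45)
top tab 162 [0.534 0.314 0.104] (array([515.3, 329.5]), array([174. , 117.1]), 12.59)
scene house 884 [0.59  0.178 0.114] (array([565.6, 176.6]), array([128.2, 226.2]), 86.55)
scene deck 743 [0.582 0.29  0.034] (array([589.7, 301.5]), array([394.8, 313.6]), 89.59)
scene roll 128 [0.613 0.32  0.102] (array([612.7, 320.2]), array([42.5, 60.3]), 12.0)
scene paneltop 117 [0.448 0.286 0.182] (array([446.2, 290.5]), array([ 15. , 161.5]), 12.36)
scene panel 803 [0.455 0.279 0.138] (array([478.5, 261.3]), array([ 64.5, 231.8]), 11.57)
scene box 1682 [ 0.613 -0.246  0.084] (array([ 609.4, -242.2]), array([103.2, 200.9]), 16.03)
scene tab 185 [0.473 0.303 0.106] (array([520.7, 324.7]), array([162.4, 121.2]), 12.03)
```

View pics/top0c.png

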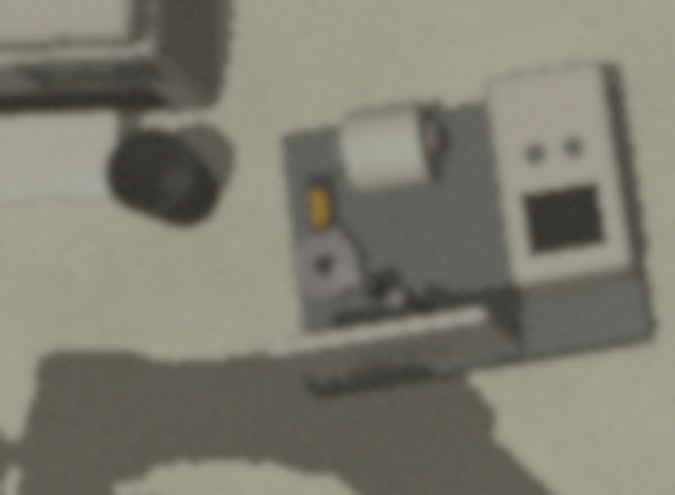

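View pics/scene0c.png

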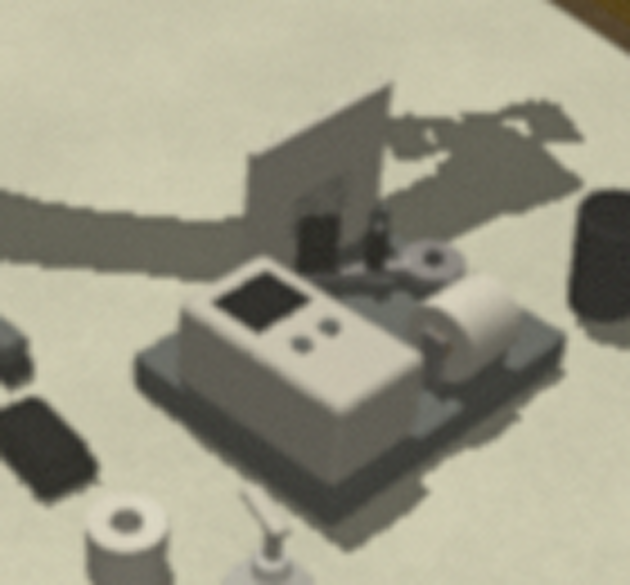

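>>> send_rows([
  {"turn": 0.126, "grip": 1},
  {"turn": 0.126},
  {"turn": 0.126},
  {"turn": 0.126},
  {"turn": 0.126},
  {"turn": 0.126},
  {"turn": 0.126},
  {"turn": 0.13},
  {"dx": -20, "dy": 10},
  {"dx": -35, "dy": 17},
  {"dx": -35, "dy": 17},
  {"dx": -35, "dy": 17},
  {"dx": -35, "dy": 17},
  {"dx": -35, "dy": 17},
  {"dx": -35, "dy": 17},
  {"dx": -35, "dy": 17},
  {"dx": -20, "dy": 8},
  {},
], force=25)

```text
schema error: expected keys grip, dx, dy, dz, turn
```

```bash
cat >> h.py <<'E'
from scipy.spatial.transform import Rotation as Ro
def pose(s=None):
    s=s or get_state(); R=Ro.from_quat(s["eef_rot"]).as_matrix(); y=R[:,1]
    return np.array(s["tool_pos"]),R,np.degrees(np.arctan2(y[1],y[0])),s
def delta(target,yaw=None):
    p,R,a,s=pose(); d=R.T@(np.array(target)-p)*1000
    print("t",round(s["clock"],2),"pos",np.round(p,4),"yaw",round(a,2),"tilt",np.round(R[:,2],3),"F",np.round(s["contact_force"],1),"open",round(s["opening"],3),"q",np.round(s["q"],2))
    print("  tool delta mm",np.round(d,1),"turn", None if yaw is None else round(np.radians((a-yaw+180)%360-180),3))
E
python3 - <<'E'
from h import *
delta([.443,.291,.238],12.45)
p=snapshot("wrist");X=cloud(p);np.savez("wrist1.npz",X=X,**p)
cv2.imwrite("pics/wrist1.png",p["img"][:,:,::-1])
for o in regions_of(p,"panel")[:2]:
    Q=X[o["pixels"]&(p["depth"]>0)];print(o["score"],o["extent"],np.percentile(Q[:,2],[2,50,98]),rect(Q))
    T=Q[(Q[:,2]>.178)&(Q[:,2]<.195)]; 
    if len(T)>5: print("top",len(T),T.mean(0),rect(T))
E
```

```text
t 1.8 pos [0.21   0.5887 0.2387] yaw 70.36 tilt [-0.  0. -1.] F [-0.9  0.  -0.7] open 0.999 q [-1.19  0.69 -0.19  1.57  0.16  0.9  -0.22]
  tool delta mm [-319.5 -202.1    0.7] turn 1.011
0.67 [160.1, 377.7, 215.5, 400.0] [0.03767239 0.0586453  0.07924724] (array([448.2, 327.5]), array([47.4, 98.1]), 19.42)
```

View pics/wrist1.png

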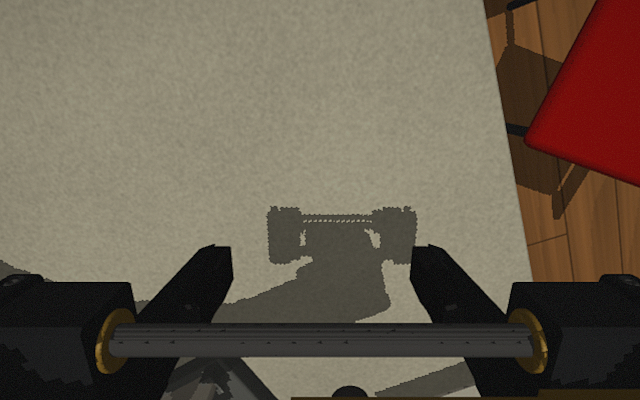

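The call was refused because every row needs all five keys, so the arm hasn't moved. Resending.

>>> send_rows([
  {"dx": 0, "dy": 0, "dz": 0, "turn": 0.126, "grip": 1},
  {"dx": 0, "dy": 0, "dz": 0, "turn": 0.126, "grip": 1},
  {"dx": 0, "dy": 0, "dz": 0, "turn": 0.126, "grip": 1},
  {"dx": 0, "dy": 0, "dz": 0, "turn": 0.126, "grip": 1},
  {"dx": 0, "dy": 0, "dz": 0, "turn": 0.126, "grip": 1},
  {"dx": 0, "dy": 0, "dz": 0, "turn": 0.126, "grip": 1},
  {"dx": 0, "dy": 0, "dz": 0, "turn": 0.126, "grip": 1},
  {"dx": 0, "dy": 0, "dz": 0, "turn": 0.13, "grip": 1},
  {"dx": -20, "dy": 10, "dz": 0, "turn": 0, "grip": 1},
  {"dx": -35, "dy": 17, "dz": 0, "turn": 0, "grip": 1},
  {"dx": -35, "dy": 17, "dz": 0, "turn": 0, "grip": 1},
  {"dx": -35, "dy": 17, "dz": 0, "turn": 0, "grip": 1},
  {"dx": -35, "dy": 17, "dz": 0, "turn": 0, "grip": 1},
  {"dx": -35, "dy": 17, "dz": 0, "turn": 0, "grip": 1},
  {"dx": -35, "dy": 17, "dz": 0, "turn": 0, "grip": 1},
  {"dx": -35, "dy": 17, "dz": 0, "turn": 0, "grip": 1},
  {"dx": -20, "dy": 10, "dz": 0, "turn": 0, "grip": 1},
  {"dx": 0, "dy": 0, "dz": 0, "turn": 0, "grip": 1},
], force=25)

```text
clock: 3.7
tool_pos: [0.4097, 0.3365, 0.239]
eef_rot: [0.63, 0.777, -0.0, 0.001]
contact_force: [0.2, 0.3, 0.9]
opening: 1.002
```

Run:
```python
from h import *
delta([.443,.291,.238],12.45)
p=snapshot("wrist");X=cloud(p);np.savez("wrist1.npz",X=X,**p)
cv2.imwrite("pics/wrist2.png",p["img"][:,:,::-1])
for o in regions_of(p,"panel")[:2]:
    Q=X[o["pixels"]&(p["depth"]>0)];print(o["score"],o["extent"],np.percentile(Q[:,2],[2,50,98]),rect(Q))
    T=Q[(Q[:,2]>.178)&(Q[:,2]<.195)]; 
    if len(T)>5: print("top",len(T),T.mean(0),rect(T))
```

```text
t 3.7 pos [0.4097 0.3365 0.239 ] yaw 11.97 tilt [ 0.002 -0.002 -1.   ] F [0.2 0.3 0.9] open 1.002 q [-0.81  0.56  0.06  1.86 -0.04  0.72 -0.52]
  tool delta mm [-51.4  23.1   1.1] turn -0.008
0.96 [337.1, 144.2, 365.1, 379.1] [0.04144894 0.18354963 0.18593414] (array([478.3, 197.1]), array([ 36.8, 360. ]), 15.85)
top 2503 [0.4382493  0.31035511 0.18446218] (array([443. , 290.9]), array([ 10.2, 160.2]), 12.61)
```

View pics/wrist2.png

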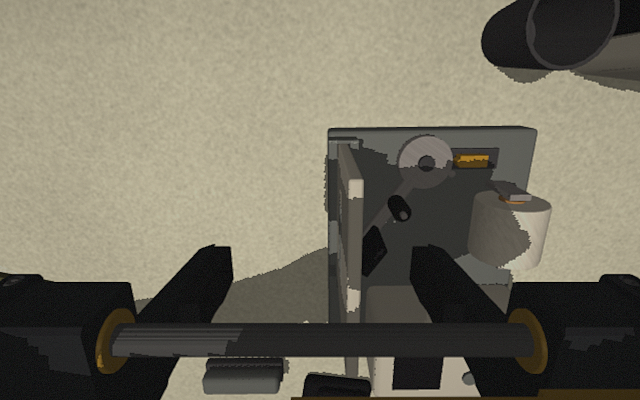

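Wrist picture: panel's top edge runs (355,180)–(350,330); tensioner tab at (373,250), idler at (400,207), pivot at (427,163). The top edge measures 10.2×160.2 mm, centred at (0.443, 0.291), yaw 12.6°, z 0.184, which all fits. Going in to grasp.

>>> send_rows([
  {"dx": -17, "dy": 8, "dz": 0, "turn": -0.01, "grip": 0.6},
  {"dx": -17, "dy": 8, "dz": 0, "turn": 0, "grip": 0.6},
  {"dx": -17, "dy": 7, "dz": 0, "turn": 0, "grip": 0.6},
  {"dx": 0, "dy": 0, "dz": 0, "turn": 0, "grip": 0.6},
  {"dx": 0, "dy": 0, "dz": 0, "turn": 0, "grip": 0.6},
])

```text
clock: 4.3
tool_pos: [0.4395, 0.2974, 0.2387]
eef_rot: [0.622, 0.783, 0.0, -0.001]
contact_force: [0.7, 1.0, -0.7]
opening: 0.603
```

Run:
```python
from h import *
delta([.443,.291,.148],12.6)
```

```text
t 4.3 pos [0.4395 0.2974 0.2387] yaw 13.08 tilt [-0.001  0.001 -1.   ] F [ 0.7  1.  -0.7] open 0.603 q [-0.71  0.56  0.04  1.86 -0.04  0.72 -0.42]
  tool delta mm [-7.2  2.  90.7] turn 0.008
```

>>> send_rows([
  {"dx": -7, "dy": 2, "dz": 15, "turn": 0.008, "grip": 0.6},
  {"dx": 0, "dy": 0, "dz": 25, "turn": 0, "grip": 0.6},
  {"dx": 0, "dy": 0, "dz": 25, "turn": 0, "grip": 0.6},
  {"dx": 0, "dy": 0, "dz": 15, "turn": 0, "grip": 0.6},
  {"dx": 0, "dy": 0, "dz": 10, "turn": 0, "grip": 0.6},
  {"dx": 0, "dy": 0, "dz": 0, "turn": 0, "grip": 0.6},
  {"dx": 0, "dy": 0, "dz": 0, "turn": 0, "grip": 0.6},
])

```text
clock: 5.0
tool_pos: [0.4439, 0.2901, 0.1491]
eef_rot: [0.625, 0.78, 0.0, -0.0]
contact_force: [0.5, -0.5, 0.3]
opening: 0.598
```

Run:
```python
from h import *
delta([.443,.291,.148],12.6)
```

```text
t 5.0 pos [0.4439 0.2901 0.1491] yaw 12.57 tilt [ 0.     0.001 -1.   ] F [ 0.5 -0.5  0.3] open 0.598 q [-0.68  0.7   0.03  1.94 -0.04  0.5  -0.41]
  tool delta mm [ 1.1 -0.7  1.1] turn -0.001
```

Close and lift.

>>> send_rows([
  {"dx": 0, "dy": 0, "dz": 0, "turn": 0, "grip": 0},
  {"dx": 0, "dy": 0, "dz": 0, "turn": 0, "grip": 0},
  {"dx": 0, "dy": 0, "dz": 0, "turn": 0, "grip": 0},
  {"dx": 0, "dy": 0, "dz": 0, "turn": 0, "grip": 0},
  {"dx": 0, "dy": 0, "dz": 0, "turn": 0, "grip": 0},
  {"dx": 0, "dy": 0, "dz": -5, "turn": 0, "grip": 0},
  {"dx": 0, "dy": 0, "dz": -10, "turn": 0, "grip": 0},
  {"dx": 0, "dy": 0, "dz": -10, "turn": 0, "grip": 0},
  {"dx": 0, "dy": 0, "dz": -10, "turn": 0, "grip": 0},
  {"dx": 0, "dy": 0, "dz": -5, "turn": 0, "grip": 0},
], force=30)

```text
clock: 6.0
tool_pos: [0.4446, 0.2894, 0.1902]
eef_rot: [0.626, 0.78, 0.001, 0.0]
contact_force: [1.0, 0.4, -2.2]
opening: 0.113
```

Run:
```python
from h import *
delta([.533,-.262,.25],16.2)
```

```text
t 6.0 pos [0.4446 0.2894 0.1902] yaw 12.49 tilt [ 0.002  0.001 -1.   ] F [ 1.   0.4 -2.2] open 0.113 q [-0.69  0.63  0.04  1.91 -0.04  0.6  -0.41]
  tool delta mm [-557.4  -32.8  -60.3] turn -0.065
```

>>> send_rows([
  {"dx": 0, "dy": 0, "dz": -20, "turn": 0, "grip": 0},
  {"dx": 0, "dy": 0, "dz": -25, "turn": 0, "grip": 0},
  {"dx": 0, "dy": 0, "dz": -25, "turn": 0, "grip": 0},
  {"dx": -10, "dy": -2, "dz": 0, "turn": 0, "grip": 0},
  {"dx": -20, "dy": -2, "dz": 0, "turn": 0, "grip": 0},
  {"dx": -30, "dy": -2, "dz": 0, "turn": -0.01, "grip": 0},
  {"dx": -35, "dy": -2, "dz": 0, "turn": -0.01, "grip": 0},
  {"dx": -40, "dy": -2, "dz": 0, "turn": -0.01, "grip": 0},
  {"dx": -40, "dy": -2, "dz": 0, "turn": -0.01, "grip": 0},
  {"dx": -40, "dy": -2, "dz": 0, "turn": -0.01, "grip": 0},
  {"dx": -40, "dy": -2, "dz": 0, "turn": -0.01, "grip": 0},
  {"dx": -40, "dy": -2, "dz": 0, "turn": 0, "grip": 0},
  {"dx": -40, "dy": -2, "dz": 0, "turn": 0, "grip": 0},
  {"dx": -40, "dy": -2, "dz": 0, "turn": 0, "grip": 0},
  {"dx": -40, "dy": -2, "dz": 0, "turn": 0, "grip": 0},
  {"dx": -30, "dy": -2, "dz": 0, "turn": 0, "grip": 0},
  {"dx": -30, "dy": -2, "dz": 0, "turn": 0, "grip": 0},
  {"dx": -20, "dy": -2, "dz": 0, "turn": 0, "grip": 0},
  {"dx": -10, "dy": -2, "dz": 0, "turn": 0, "grip": 0},
  {"dx": 0, "dy": 0, "dz": 0, "turn": 0, "grip": 0},
])

```text
clock: 8.0
tool_pos: [0.5415, -0.2088, 0.2577]
eef_rot: [0.603, 0.797, -0.001, -0.001]
contact_force: [0.1, 0.4, -2.5]
opening: 0.111
```

Run:
```python
from h import *
delta([.533,-.262,.25],16.2)
p=snapshot("wrist");X=cloud(p)
cv2.imwrite("pics/wrist3.png",p["img"][:,:,::-1])
for o in regions_of(p,"drawer_box")[:2]:
    Q=X[o["pixels"]&(p["depth"]>0)];print(o["score"],o["extent"],np.percentile(Q[:,2],[2,50,98]))
    T=Q[(Q[:,2]>.08)&(Q[:,2]<.092)]
    if len(T)>5: print("top",len(T),T.mean(0),rect(T))
for o in regions_of(p,"panel")[:1]:
    Q=X[o["pixels"]&(p["depth"]>0)];print("panel",o["score"],o["extent"],np.percentile(Q[:,2],[2,50,98]),rect(Q))
```

```text
t 8.0 pos [ 0.5415 -0.2088  0.2577] yaw 15.76 tilt [-0.002 -0.    -1.   ] F [ 0.1  0.4 -2.5] open 0.111 q [ 0.29  0.6  -0.01  1.69  0.01  0.85  0.56]
  tool delta mm [-48.9 -22.6   7.8] turn -0.008
0.92 [334.0, 119.4, 431.7, 279.4] [0.04011319 0.08497577 0.08647737]
top 12773 [ 0.60667766 -0.21372215  0.08500816] (array([ 608.4, -227.4]), array([ 90.4, 171.3]), 16.33)
panel 0.73 [304.8, 89.3, 335.4, 397.1] [0.28860788 0.29115541 0.29248548] (array([ 582.7, -353.1]), array([ 36.5, 464.3]), 15.79)
```

View pics/wrist3.png

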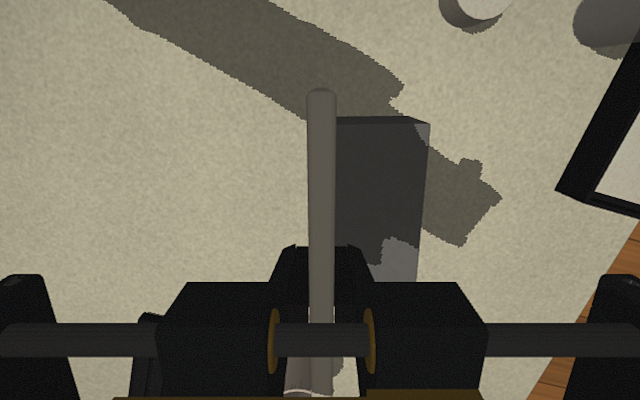

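>>> send_rows([
  {"dx": -15, "dy": -6, "dz": 0, "turn": -0.008, "grip": 0},
  {"dx": -20, "dy": -9, "dz": 0, "turn": 0, "grip": 0},
  {"dx": -15, "dy": -6, "dz": 0, "turn": 0, "grip": 0},
  {"dx": 0, "dy": 0, "dz": 0, "turn": 0, "grip": 0},
  {"dx": 0, "dy": 0, "dz": 0, "turn": 0, "grip": 0},
])

```text
clock: 8.65
tool_pos: [0.5367, -0.2598, 0.2586]
eef_rot: [0.599, 0.801, 0.001, -0.0]
contact_force: [0.3, -0.1, -1.9]
opening: 0.105
```

Run:
```python
from h import *
delta([.535,-.263,.130],16.3)
```

```text
t 8.65 pos [ 0.5367 -0.2598  0.2586] yaw 16.42 tilt [-0.     0.001 -1.   ] F [ 0.3 -0.1 -1.9] open 0.105 q [ 0.38  0.62 -0.02  1.64  0.01  0.88  0.65]
  tool delta mm [ -2.8  -2.6 128.6] turn 0.002
```

>>> send_rows([
  {"dx": -3, "dy": -2.5, "dz": 15, "turn": 0, "grip": 0},
  {"dx": 0, "dy": 0, "dz": 25, "turn": 0, "grip": 0},
  {"dx": 0, "dy": 0, "dz": 25, "turn": 0, "grip": 0},
  {"dx": 0, "dy": 0, "dz": 25, "turn": 0, "grip": 0},
  {"dx": 0, "dy": 0, "dz": 20, "turn": 0, "grip": 0},
  {"dx": 0, "dy": 0, "dz": 15, "turn": 0, "grip": 0},
  {"dx": 0, "dy": 0, "dz": 5, "turn": 0, "grip": 0},
  {"dx": 0, "dy": 0, "dz": 0, "turn": 0, "grip": 0},
])

```text
clock: 9.45
tool_pos: [0.5352, -0.263, 0.1283]
eef_rot: [0.598, 0.801, 0.0, -0.001]
contact_force: [-0.1, 0.1, -1.2]
opening: 0.109
```

Run:
```python
from h import *
delta([.535,-.263,.114],16.3)
p=snapshot("scene");X=cloud(p)
i=p["img"][170:300,170:350,::-1];cv2.imwrite("pics/scene3.png",cv2.resize(i,None,fx=4,fy=4,interpolation=cv2.INTER_CUBIC))
```

```text
t 9.45 pos [ 0.5352 -0.263   0.1283] yaw 16.48 tilt [-0.001  0.001 -1.   ] F [-0.1  0.1 -1.2] open 0.109 q [ 0.39  0.8  -0.02  1.75  0.02  0.59  0.65]
  tool delta mm [ 0.  -0.2 14.3] turn 0.003
```

View pics/scene3.png

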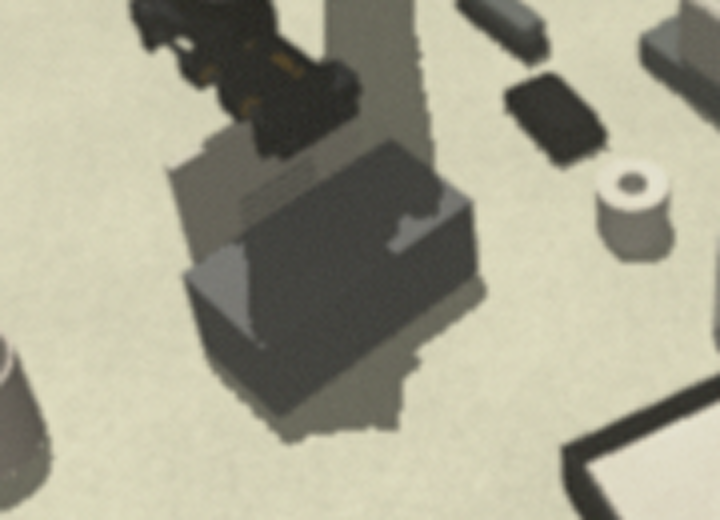

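The panel hangs upright in front of the box at crop (170–330, 120–260), parallel to it with a gap and clear of the other things. Lowering to the desk.

>>> send_rows([
  {"dx": 0, "dy": 0, "dz": 5, "turn": 0, "grip": 0},
  {"dx": 0, "dy": 0, "dz": 5, "turn": 0, "grip": 0},
  {"dx": 0, "dy": 0, "dz": 3, "turn": 0, "grip": 0},
  {"dx": 0, "dy": 0, "dz": 0, "turn": 0, "grip": 0},
  {"dx": 0, "dy": 0, "dz": 0, "turn": 0, "grip": 0},
])

```text
clock: 10.0
tool_pos: [0.5355, -0.2643, 0.1163]
eef_rot: [0.599, 0.801, 0.0, 0.0]
contact_force: [-0.5, 1.8, 3.9]
opening: 0.114
```

Run:
```python
from h import *
delta([.535,-.263,.114],16.3)
```

```text
t 10.0 pos [ 0.5355 -0.2643  0.1163] yaw 16.4 tilt [ 0.001  0.    -1.   ] F [-0.5  1.8  3.9] open 0.114 q [ 0.39  0.81 -0.02  1.76  0.02  0.57  0.64]
  tool delta mm [ 1.4 -0.1  2.3] turn 0.002
```

>>> send_rows([
  {"dx": 0, "dy": 0, "dz": 0, "turn": 0, "grip": 0.2},
  {"dx": 0, "dy": 0, "dz": 0, "turn": 0, "grip": 0.4},
  {"dx": 0, "dy": 0, "dz": 0, "turn": 0, "grip": 0.7},
  {"dx": 0, "dy": 0, "dz": 0, "turn": 0, "grip": 0.7},
  {"dx": 0, "dy": 0, "dz": 0, "turn": 0, "grip": 0.7},
])

```text
clock: 10.5
tool_pos: [0.535, -0.2646, 0.1156]
eef_rot: [0.599, 0.801, -0.0, -0.0]
contact_force: [-0.8, -0.1, -0.1]
opening: 0.539
```

Run:
```python
from h import *
delta([.535,-.263,.114],16.3)
p=snapshot("wrist");X=cloud(p)
cv2.imwrite("pics/wrist4.png",p["img"][:,:,::-1])
for n in("panel",):
  for o in regions_of(p,n)[:1]:
    Q=X[o["pixels"]&(p["depth"]>0)];T=Q[(Q[:,2]>.14)&(Q[:,2]<.16)];print(n,o["score"],o["extent"],T.mean(0),rect(T))
```

```text
t 10.5 pos [ 0.535  -0.2646  0.1156] yaw 16.38 tilt [-0.  0. -1.] F [-0.8 -0.1 -0.1] open 0.539 q [ 0.39  0.82 -0.02  1.76  0.02  0.57  0.64]
  tool delta mm [1.5 0.5 1.6] turn 0.001
panel 0.89 [307.4, 88.1, 336.7, 400.0] [ 0.52623243 -0.2325451   0.14968446] (array([ 530.8, -248. ]), array([ 10.1, 129.9]), 16.39)
```

View pics/wrist4.png

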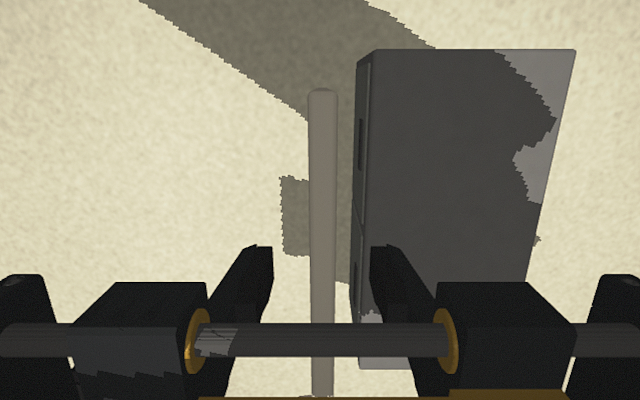

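The panel stands free and upright (top edge at column 322) between the open fingers; the box face is about 25 mm to its right, at column 355. Tipping it with the outer finger.

>>> send_rows([
  {"dx": 0, "dy": 8, "dz": 0, "turn": 0, "grip": 0.7},
  {"dx": 0, "dy": 8, "dz": 0, "turn": 0, "grip": 0.7},
  {"dx": 0, "dy": 5, "dz": 0, "turn": 0, "grip": 0.7},
  {"dx": 0, "dy": 3, "dz": 0, "turn": 0, "grip": 0.7},
  {"dx": 0, "dy": 3, "dz": 0, "turn": 0, "grip": 0.7},
  {"dx": 0, "dy": 3, "dz": 0, "turn": 0, "grip": 0.7},
  {"dx": 0, "dy": 3, "dz": 0, "turn": 0, "grip": 0.7},
  {"dx": 0, "dy": 3, "dz": 0, "turn": 0, "grip": 0.7},
  {"dx": 0, "dy": 3, "dz": 0, "turn": 0, "grip": 0.7},
  {"dx": 0, "dy": 0, "dz": 0, "turn": 0, "grip": 0.7},
  {"dx": 0, "dy": 0, "dz": 0, "turn": 0, "grip": 0.7},
])

```text
clock: 11.7
tool_pos: [0.5724, -0.2535, 0.1157]
eef_rot: [0.599, 0.801, -0.0, -0.0]
contact_force: [-0.6, 0.0, 0.0]
opening: 0.701
```

```bash
cat > pan.py <<'E'
from h import *
import sys
delta([.535,-.263,.114],16.3)
k=sys.argv[1]
p=snapshot("wrist");X=cloud(p)
cv2.imwrite(f"pics/wristp{k}.png",p["img"][:,:,::-1])
for o in regions_of(p,"panel")[:1]:
    Q=X[o["pixels"]&(p["depth"]>0)];T=Q[(Q[:,2]>.13)&(Q[:,2]<.16)];print("panel",o["score"],o["extent"],T.mean(0),rect(T))
E
python3 pan.py 5
```

```text
t 11.7 pos [ 0.5724 -0.2535  0.1157] yaw 16.39 tilt [-0.  0. -1.] F [-0.6  0.   0. ] open 0.701 q [ 0.35  0.85 -0.01  1.67  0.02  0.63  0.62]
  tool delta mm [  1.5 -38.5   1.7] turn 0.002
panel 0.61 [262.1, 86.2, 320.3, 400.0] [ 0.55790724 -0.2249743   0.14533255] (array([ 563.6, -247.3]), array([ 13.4, 147.3]), 16.35)
```

View pics/wristp5.png

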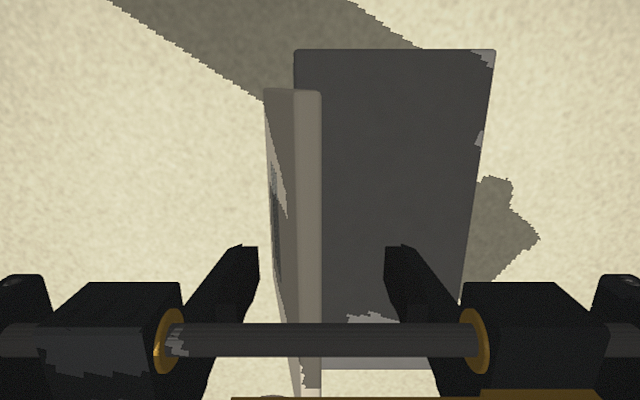

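The panel has tipped onto the box's top edge (top edge now at column 305; lean ≈ 0.23 rad), and the wrist force is near zero. Backing off upward.

>>> send_rows([
  {"dx": 0, "dy": -4, "dz": -5, "turn": 0, "grip": 0.7},
  {"dx": 0, "dy": 0, "dz": -15, "turn": 0, "grip": 0.7},
  {"dx": 0, "dy": 0, "dz": -30, "turn": 0, "grip": 0.7},
  {"dx": 0, "dy": 0, "dz": -40, "turn": 0, "grip": 0.7},
  {"dx": 0, "dy": 0, "dz": -30, "turn": 0, "grip": 0.7},
  {"dx": 0, "dy": 0, "dz": -10, "turn": 0, "grip": 0.7},
])

```text
clock: 12.4
tool_pos: [0.5703, -0.2557, 0.2506]
eef_rot: [0.599, 0.801, 0.001, 0.004]
contact_force: [0.6, -0.3, 0.5]
opening: 0.702
```

```bash
cat >> h.py <<'E'
PY=np.radians(12.55); RP=np.array([[np.cos(PY),-np.sin(PY)],[np.sin(PY),np.cos(PY)]])
SLOT=np.array([.443,.291]); ORG=SLOT-RP@np.array([-.095,.050])
def P2W(x,y): return ORG+RP@np.array([x,y])
PIV=P2W(-.012,.110)
def tab(th,back=0.,r=.100):
    a=.6-th; u=np.array([-np.sin(a),-np.cos(a)]); n=np.array([np.cos(a),-np.sin(a)])
    # n: push dir = rot90(u)
    n=np.array([-u[1],u[0]])
    return PIV+RP@(r*u-back*n), np.degrees(np.arctan2(*(RP@n)[::-1]))
E
python3 - <<'E'
from h import *
print("org",ORG,"piv",PIV)
for th in (0,.3,.6,.72): print(th,tab(th))
D=np.load("wrist1.npz");X=D["X"];p,_=tab(0)
m=(np.linalg.norm(X[...,:2]-p,axis=-1)<.035)&(X[...,2]>.09)&(X[...,2]<.12)&(D["depth"]>0)
print(m.sum(),X[m].mean(0),rect(X[m]))
h,y=tab(0,.045);print("hover",h,y); delta([*h,.25],y)
E
python3 pan.py 6
```

```text
org [0.54659472 0.26283736] piv [0.51097937 0.3676016 ]
0 (array([0.47379808, 0.27477083]), np.float64(-21.827467707849397))
0.3 (array([0.50289209, 0.26792916]), np.float64(-4.638733853924697))
0.6 (array([0.53270852, 0.26999093]), np.float64(12.549999999999999))
0.72 (array([0.54423745, 0.27329412]), np.float64(19.42549354156988))
589 [0.4701745  0.27664296 0.10530941] (array([464.4, 272.7]), array([44.2, 31.3]), 13.17)
hover [0.43202423 0.29150241] -21.827467707849397
t 12.4 pos [ 0.5703 -0.2557  0.2506] yaw 16.36 tilt [ 0.007 -0.003 -1.   ] F [ 0.6 -0.3  0.5] open 0.702 q [ 0.35  0.67 -0.01  1.57  0.01  0.9   0.63]
  tool delta mm [564.   21.4  -1.9] turn 0.667
t 12.4 pos [ 0.5703 -0.2557  0.2506] yaw 16.36 tilt [ 0.007 -0.003 -1.   ] F [ 0.6 -0.3  0.5] open 0.702 q [ 0.35  0.67 -0.01  1.57  0.01  0.9   0.63]
  tool delta mm [  3.6 -36.8 136.3] turn 0.001
panel 0.9 [283.4, 85.1, 327.6, 280.6] [ 0.56360573 -0.24480352  0.14483332] (array([ 565.8, -253.1]), array([ 13.7, 158.9]), 16.26)
```

View pics/wristp6.png

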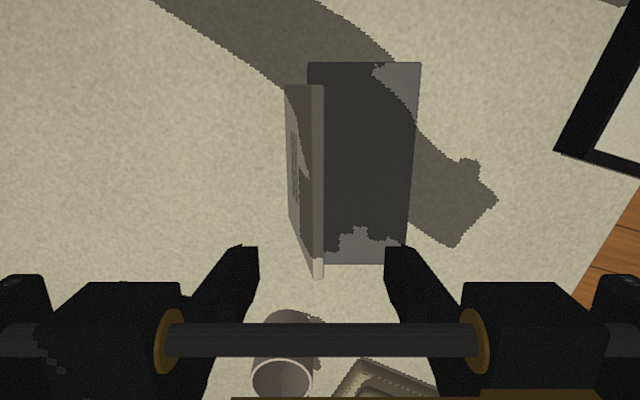

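The panel stays leaning by itself (top edge (305,85)–(320,275), box to its right). Moving to the printer with fingers shut, stopping short to look at the tab.

>>> send_rows([
  {"dx": 15, "dy": 0, "dz": 0, "turn": 0.05, "grip": 0},
  {"dx": 30, "dy": 1, "dz": 0, "turn": 0, "grip": 0},
  {"dx": 40, "dy": 1, "dz": 0, "turn": 0, "grip": 0},
  {"dx": 45, "dy": 2, "dz": 0, "turn": 0, "grip": 0},
  {"dx": 45, "dy": 2, "dz": 0, "turn": 0, "grip": 0},
  {"dx": 45, "dy": 2, "dz": 0, "turn": 0, "grip": 0},
  {"dx": 45, "dy": 2, "dz": 0, "turn": 0, "grip": 0},
  {"dx": 45, "dy": 2, "dz": 0, "turn": 0, "grip": 0},
  {"dx": 45, "dy": 2, "dz": 0, "turn": 0, "grip": 0},
  {"dx": 45, "dy": 2, "dz": 0, "turn": 0, "grip": 0},
  {"dx": 30, "dy": 2, "dz": 0, "turn": 0, "grip": 0},
  {"dx": 15, "dy": 0, "dz": 0, "turn": 0, "grip": 0},
  {"dx": 0, "dy": 0, "dz": 0, "turn": 0, "grip": 0},
  {"dx": 0, "dy": 0, "dz": 0, "turn": 0, "grip": 0},
])

```text
clock: 13.9
tool_pos: [0.4814, 0.1799, 0.2452]
eef_rot: [0.62, 0.785, -0.001, 0.0]
contact_force: [0.3, -0.1, 0.5]
opening: 0.003
```

Run:
```python
from h import *
h,y=tab(0,.045); delta([*h,.25],y)
p=snapshot("wrist");X=cloud(p);np.savez("wrist7.npz",X=X,**p)
cv2.imwrite("pics/wrist7.png",p["img"][:,:,::-1])
for o in regions_of(p,"tensioner")[:2]:
    Q=X[o["pixels"]&(p["depth"]>0)];T=Q[(Q[:,2]>.1)&(Q[:,2]<.12)];print(o["score"],o["extent"],len(T),T.mean(0) if len(T) else "",rect(T) if len(T)>4 else "")
print(tab(0), proj(p,[*tab(0)[0],.11]),proj(p,[*PIV,.061]))
```

```text
t 13.9 pos [0.4814 0.1799 0.2452] yaw 13.41 tilt [-0.001 -0.002 -1.   ] F [ 0.3 -0.1  0.5] open 0.003 q [-0.48  0.53  0.05  1.9  -0.04  0.71 -0.17]
  tool delta mm [120.  -22.1  -5. ] turn 0.615
0.7 [320.7, 0.4, 423.2, 94.3] 455 [0.47410454 0.27460015 0.1096654 ] (array([474.1, 274.5]), array([33.8,  8. ]), 67.96)
(array([0.47379808, 0.27477083]), np.float64(-21.827467707849397)) [[339.50366602  70.77777574]] [[406.16810078 -29.94147725]]
```

View pics/wrist7.png

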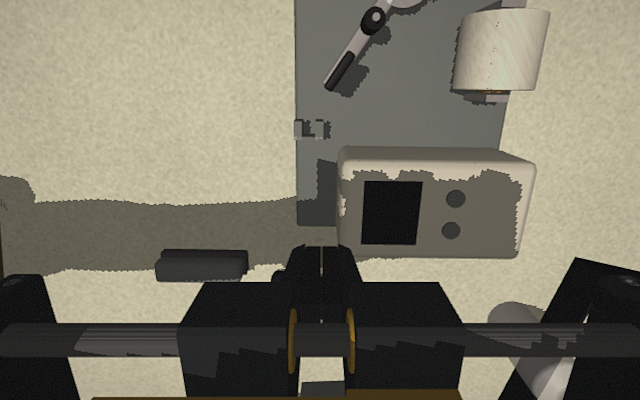

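Tab seen at (340,72), bar going to the idler at (373,18). Its top face measures 33.8×8.0 mm, centred at (0.4741, 0.2745), within 0.5 mm of the model. Moving to a spot in front of it.

>>> send_rows([
  {"dx": 20, "dy": -4, "dz": 0, "turn": 0, "grip": 0},
  {"dx": 30, "dy": -6, "dz": 0, "turn": 0, "grip": 0},
  {"dx": 40, "dy": -7, "dz": 0, "turn": 0, "grip": 0},
  {"dx": 30, "dy": -5, "dz": 0, "turn": 0, "grip": 0},
  {"dx": 0, "dy": 0, "dz": 0, "turn": 0.12, "grip": 0},
  {"dx": 0, "dy": 0, "dz": 0, "turn": 0.12, "grip": 0},
  {"dx": 0, "dy": 0, "dz": 0, "turn": 0.12, "grip": 0},
  {"dx": 0, "dy": 0, "dz": 0, "turn": 0.12, "grip": 0},
  {"dx": 0, "dy": 0, "dz": 0, "turn": 0.13, "grip": 0},
  {"dx": 0, "dy": 0, "dz": 0, "turn": 0, "grip": 0},
  {"dx": 0, "dy": 0, "dz": 0, "turn": 0, "grip": 0},
])

```text
clock: 15.1
tool_pos: [0.4325, 0.2924, 0.2457]
eef_rot: [0.826, 0.564, -0.0, 0.0]
contact_force: [-0.2, -0.2, 0.5]
opening: 0.007
```

Run:
```python
from h import *
h,y=tab(0,.045); delta([*h,.076],y)
```

```text
t 15.1 pos [0.4325 0.2924 0.2457] yaw -21.37 tilt [ 0.    -0.001 -1.   ] F [-0.2 -0.2  0.5] open 0.007 q [-0.84  0.56  0.25  1.88 -0.2   0.73 -0.85]
  tool delta mm [ -0.9  -0.2 169.7] turn 0.008
```

>>> send_rows([
  {"dx": -1, "dy": 0, "dz": 20, "turn": 0.008, "grip": 0},
  {"dx": 0, "dy": 0, "dz": 30, "turn": 0, "grip": 0},
  {"dx": 0, "dy": 0, "dz": 35, "turn": 0, "grip": 0},
  {"dx": 0, "dy": 0, "dz": 35, "turn": 0, "grip": 0},
  {"dx": 0, "dy": 0, "dz": 25, "turn": 0, "grip": 0},
  {"dx": 0, "dy": 0, "dz": 15, "turn": 0, "grip": 0},
  {"dx": 0, "dy": 0, "dz": 8, "turn": 0, "grip": 0},
  {"dx": 0, "dy": 0, "dz": 0, "turn": 0, "grip": 0},
  {"dx": 0, "dy": 8, "dz": 0, "turn": 0, "grip": 0},
  {"dx": 0, "dy": 5, "dz": 0, "turn": 0, "grip": 0},
  {"dx": 0, "dy": 3, "dz": 0, "turn": 0, "grip": 0},
  {"dx": 0, "dy": 0, "dz": 0, "turn": 0, "grip": 0},
])

```text
clock: 16.3
tool_pos: [0.4475, 0.2865, 0.0784]
eef_rot: [0.829, 0.56, 0.001, 0.0]
contact_force: [0.7, -0.1, -0.1]
opening: 0.005
```

Run:
```python
from h import *
h,y=tab(0,.0); delta([*h,.076],y)
```

```text
t 16.3 pos [0.4475 0.2865 0.0784] yaw -21.94 tilt [ 0.002  0.001 -1.   ] F [ 0.7 -0.1 -0.1] open 0.005 q [-0.73  0.83  0.13  1.98 -0.28  0.34 -0.77]
  tool delta mm [-1.  28.8  2.4] turn -0.002
```

>>> send_rows([
  {"dx": 0, "dy": 4, "dz": 1, "turn": 0, "grip": 0},
  {"dx": 0, "dy": 4, "dz": 1, "turn": 0, "grip": 0},
  {"dx": 0, "dy": 4, "dz": 0, "turn": 0, "grip": 0},
  {"dx": 0, "dy": 0, "dz": 0, "turn": 0, "grip": 0},
])

```text
clock: 16.7
tool_pos: [0.4556, 0.2829, 0.0755]
eef_rot: [0.828, 0.561, -0.002, -0.001]
contact_force: [-6.0, 3.0, 2.9]
opening: 0.002
```

Run:
```python
from h import *
h,y=tab(0,.0); delta([*h,.076],y)
```

```text
t 16.7 pos [0.4556 0.2829 0.0755] yaw -21.81 tilt [-0.004  0.    -1.   ] F [-6.   3.   2.9] open 0.002 q [-0.71  0.84  0.12  1.96 -0.27  0.36 -0.75]
  tool delta mm [-0.8 19.9 -0.6] turn 0.0
```

Contact at 19.9 mm behind the tab centre, 6.7 N as expected. Sweeping along the arc, turning with the arm.

>>> send_rows([
  {"dx": -1, "dy": 5, "dz": 0, "turn": -0.05, "grip": 0},
  {"dx": -1, "dy": 5, "dz": 0, "turn": -0.05, "grip": 0},
  {"dx": -1, "dy": 5, "dz": 0, "turn": -0.05, "grip": 0},
  {"dx": -1, "dy": 5, "dz": 0, "turn": -0.05, "grip": 0},
  {"dx": -1, "dy": 5, "dz": 0, "turn": -0.05, "grip": 0},
  {"dx": -1, "dy": 5, "dz": 0, "turn": -0.05, "grip": 0},
  {"dx": -1, "dy": 5, "dz": 0, "turn": -0.05, "grip": 0},
  {"dx": -1, "dy": 5, "dz": 0, "turn": -0.05, "grip": 0},
  {"dx": 0, "dy": 0, "dz": 0, "turn": 0, "grip": 0},
])

```text
clock: 17.6
tool_pos: [0.4906, 0.2677, 0.0752]
eef_rot: [0.699, 0.715, -0.002, -0.003]
contact_force: [-9.4, 3.7, 4.3]
opening: 0.005
```

```bash
cat > tn.py <<'E'
from h import *
from scipy.optimize import minimize
h,y=tab(.74,.0199); delta([*h,.076],y)
p,R,a,s=pose()
# tab angle if the finger touches: solve face contact in direction from pivot
r=minimize(lambda v:np.sum((tab(v[0],.0199,v[1]*.1)[0]*1e3-p[:2]*1e3)**2),[.4,1.],method="Nelder-Mead").x
print("est theta",r[0],"contact radius mm",r[1]*100,"|Fxy|",np.hypot(*s["contact_force"][:2]))
E
python3 tn.py
```

```text
t 17.6 pos [0.4906 0.2677 0.0752] yaw 1.26 tilt [-0.008  0.001 -1.   ] F [-9.4  3.7  4.3] open 0.005 q [-0.6   0.85  0.04  1.89 -0.08  0.41 -0.48]
  tool delta mm [-1.5 36.8 -1.1] turn -0.337
est theta 0.3764158938359469 contact radius mm 99.98810235876591 |Fxy| 10.098656338722632
```

>>> send_rows([
  {"dx": -1, "dy": 5, "dz": 0, "turn": -0.045, "grip": 0},
  {"dx": -1, "dy": 5, "dz": 0, "turn": -0.045, "grip": 0},
  {"dx": -1, "dy": 5, "dz": 0, "turn": -0.045, "grip": 0},
  {"dx": -1, "dy": 5, "dz": 0, "turn": -0.045, "grip": 0},
  {"dx": -1, "dy": 5, "dz": 0, "turn": -0.045, "grip": 0},
  {"dx": -1, "dy": 5, "dz": 0, "turn": -0.045, "grip": 0},
  {"dx": -1, "dy": 5, "dz": 0, "turn": -0.045, "grip": 0},
  {"dx": -1, "dy": 4, "dz": 0, "turn": -0.03, "grip": 0},
  {"dx": 0, "dy": 0, "dz": 0, "turn": 0, "grip": 0},
  {"dx": 0, "dy": 0, "dz": 0, "turn": 0, "grip": 0},
])

```text
clock: 18.6
tool_pos: [0.5265, 0.2668, 0.0749]
eef_rot: [0.566, 0.824, -0.004, -0.005]
contact_force: [-15.6, 2.6, 9.2]
opening: 0.006
```

```bash
python3 tn.py
python3 - <<'E'
from h import *
for n in("top","scene"):
    p=snapshot(n);cv2.imwrite(f"pics/{n}9.png",p["img"][:,:,::-1]);X=cloud(p)
    for t in("panel","tensioner","drawer_box"):
        for o in regions_of(p,t)[:1]:
            Q=X[o["pixels"]&(p["depth"]>0)];print(n,t,round(o["score"],2),o["extent"],np.percentile(Q[:,2],[2,98]).round(3),np.median(Q,0).round(3))
            if t=="panel":
                T=Q[(Q[:,2]>.135)&(Q[:,2]<.16)]
                if len(T)>5: print("  top",T.mean(0),rect(T))
b=(200,440,100,280);i=p["img"][b[2]:b[3],b[0]:b[1],::-1];cv2.imwrite("pics/scene9c.png",cv2.resize(i,None,fx=3.3,fy=3.3,interpolation=cv2.INTER_CUBIC))
E
```

```text
t 18.6 pos [0.5265 0.2668 0.0749] yaw 21.07 tilt [-0.014 -0.001 -1.   ] F [-15.6   2.6   9.2] open 0.006 q [-0.52  0.88 -0.05  1.78  0.07  0.5  -0.24]
  tool delta mm [-0.2  1.  -1.1] turn 0.009
est theta 0.7301719644265527 contact radius mm 100.00087354028358 |Fxy| 15.798574230100737
top drawer_box 0.79 [359.8, 183.8, 417.3, 223.4] [0.026 0.09 ] [ 0.611 -0.222  0.083]
scene panel 0.77 [216.2, 194.1, 265.2, 235.8] [0.083 0.148] [ 0.569 -0.258  0.122]
  top [ 0.57162131 -0.25469921  0.14359651] (array([ 569.6, -253.1]), array([ 17.4, 156.9]), 16.28)
scene tensioner 0.62 [350.0, 209.9, 369.0, 258.8] [0.012 0.171] [0.804 0.007 0.096]
scene drawer_box 0.91 [216.7, 205.5, 288.0, 270.1] [0.005 0.087] [ 0.635 -0.252  0.082]
```

View pics/scene9c.png

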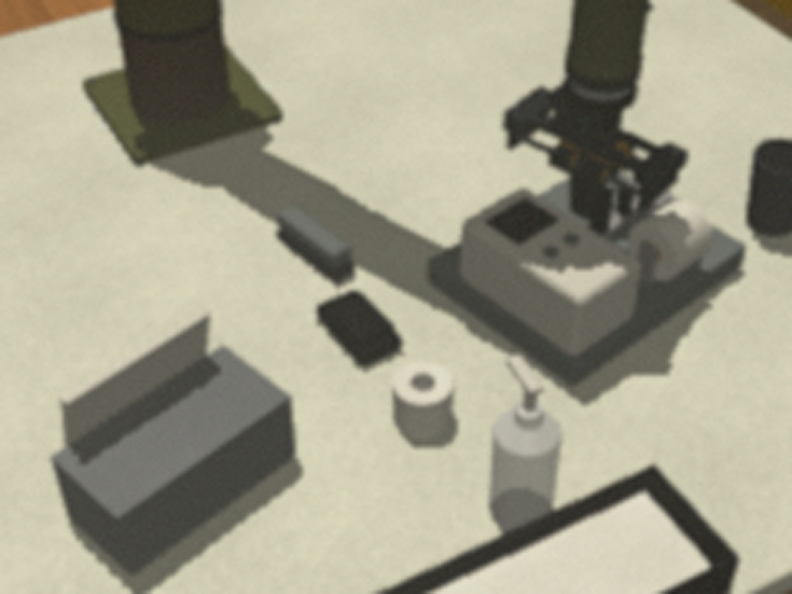

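View pics/top9.png

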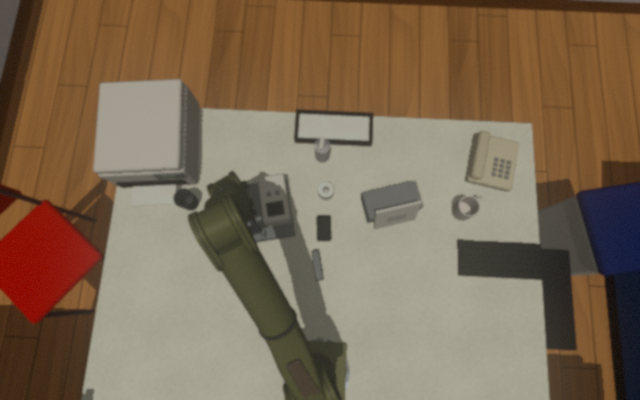

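Scene view: the panel leans on the box (crop (60–210, 320–450)), the fingers are at the tab, and the bystanders haven't moved. The arm angle estimated from the fingertip position is 0.73 rad. Cross-checking it with the wrist camera.

Run:
```python
from h import *
p=snapshot("wrist");cv2.imwrite("pics/wrist10.png",p["img"][:,:,::-1]);X=cloud(p)
for o in regions_of(p,"tensioner")[:2]: print(o["score"],o["extent"])
for th in (.5,.6,.73,.8): print(th,"tab",proj(p,[*tab(th)[0],.11]).round(),"idler",proj(p,[*tab(th,0,.05)[0],.09]).round())
m=(np.linalg.norm(X[...,:2]-PIV,axis=-1)<.065)&(X[...,2]>.082)&(X[...,2]<.095)&(p["depth"]>0)
Q=X[m]; print("idler pts",len(Q)); 
if len(Q)>10:
    c=np.median(Q,0)[:2]; d=RP.T@(c-PIV); print(c,d,"r",np.hypot(*d),"theta",.6-np.arctan2(-d[0],-d[1]))
```

```text
0.55 [311.5, 0.0, 446.6, 281.9]
0.5 tab [[313. 303.]] idler [[344. 170.]]
0.6 tab [[338. 307.]] idler [[356. 172.]]
0.73 tab [[370. 310.]] idler [[372. 174.]]
0.8 tab [[388. 309.]] idler [[381. 174.]]
idler pts 1407
[0.52704585 0.32262578] [ 0.00590974 -0.04739232] r 0.04775936250946504 theta 0.7240578568792745
```

View pics/wrist10.png

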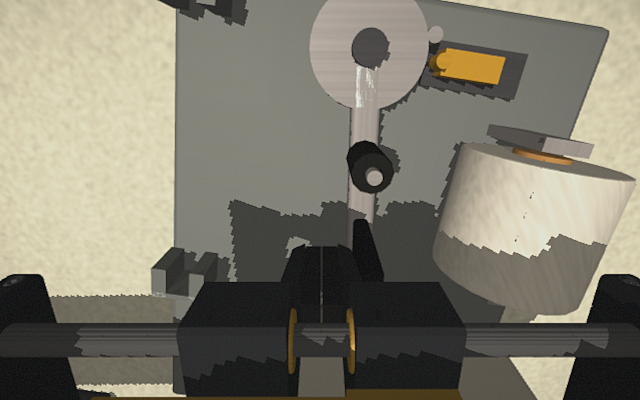

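The idler shows at (373,177), where 0.73 rad predicts (372,174); its depth points give 0.724 rad. The tooth at (436,35) is past the pawl. The fingers hold steady at about 15 N, so I'm handing in.

Run:
```python
from h import *
s=get_state();print(s["clock"],s["contact_force"],s["tool_pos"])
print(finish_job())
```

```text
19.1 [-15.49729222   3.37113324   8.50484192] [0.52637559 0.2668022  0.07496791]
the job is handed in; nothing more can be done
None
```

The panel is leaning against the drawer box, and I handed the job in at 19.1 s with the fingers holding the tensioner arm well past its click. `finish_job` gives no verdict, so these results are from my own last checks.

- **Panel:** I lifted it out of its guides, stood it about 20 mm in front of the box and tipped it over with a finger, then let go. It leans at about 0.23 rad, worked out from how far its top edge moved. It was still there in the last scene picture. The last top-view search did not report the panel, although it shows in that picture.
- **Tensioner:** I pushed the tab along its arc with the shut fingers. The arm angle is 0.73 rad from the fingertip position and 0.724 rad from the idler in the wrist picture. The wrist shows about 15.8 N sideways, a little above the roughly 13 N expected from the spring. It also shows about 9 N upward, probably friction at the tab.
- **Other things on the desk:** the last scene and top pictures show no visible shift. I did not re-measure their positions.
- **Refused call:** my first move call was refused for missing keys, and the arm did not move.

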